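# Nest the media measuring cups

### The job

Put the three steel measuring cups away as one nest: set the medium cup (green handle) into the large one (blue handle), then the small cup (orange handle) into the medium one, each standing flat on the floor of the cup round it. Turn them so that all three handles point the same way, one above the other. Leave the large cup where it stands and do not disturb the bottles, the dish or the timer.

Things in the scene. Friction and masses are not known exactly. Their poses are not given: they have to be found in the camera images.
- large_cup: Open steel measuring cup, wall 3 mm, floor 4 mm thick. Outer diameter 88 mm at the foot, 104 mm at the rim, 62 mm high; blue handle from the wall to 115 mm from the axis, its bar 46 to 54 mm above the foot. 0.35 kg, nominally. Starts upright on the bench. Origin: centre of the foot's underside; z up, x out along the handle (level bar 12 mm wide, 8 thick).
- medium_cup: Open steel measuring cup, wall 3 mm, floor 4 mm thick. Diameter outside 70 mm at foot, 86 at rim, 60 high; green handle on a strap rising from the rim, then out to 113 mm from the axis, bar 67 to 75 mm above the foot. 0.09 kg. Nested, its foot is 4 mm above the large cup's foot, with 6 mm play all round, its bar 17 mm clear above the blue one. Origin: centre of the foot's underside; z up, x out along the handle (level bar 12 mm wide, 8 thick).
- small_cup: Open steel measuring cup, wall 3 mm, floor 4 mm thick. Diameter outside 52 mm at foot, 68 at rim, 64 high; orange handle on a strap rising from the rim, then out to 104 mm from the axis, bar 88 to 96 mm above the foot. 0.07 kg. Nested, its foot is 4 mm above the medium cup's foot, with 6 mm play all round, its bar 17 mm clear above the green one. Origin: centre of the foot's underside; z up, x out along the handle (level bar 12 mm wide, 8 thick).
- medium_cup_grip (a point): Where the medium cup's green handle is best gripped, across its 12 mm width: centre of the bar, 85 mm out from the cup's axis, 71 mm above the foot. Axes as the cup's.
- small_cup_grip (a point): Where the small cup's orange handle is best gripped, across its 12 mm width: centre of the bar, 75 mm out from the cup's axis, 92 mm above the foot. Axes as the cup's.
- stain_blue: Blue dropper bottle, 48 mm diameter, 144 mm high, loose, a bystander; origin at the centre of its underside.
- reagent_yellow: Yellow squeeze bottle with black cap, 46 mm diameter, 141 mm high, loose, a bystander; origin at the centre of its underside.
- petri_green: Petri dish with green culture, 90 mm diameter, 16 mm high, loose, a bystander; origin at the centre of its underside.
- timer: White lab timer lying flat, 66x66x18 mm, loose, a bystander; origin at the centre of its underside.
Not all that is in view belongs to the job. What is shaped like the medium_cup but purple or turquoise is not meant.

How it is judged:
By the outcome, as a careful person would: the job done as asked, in the order asked, and still so for the second after the job is handed in, with the robot touching nothing.
It also fails if it takes over 56 s, if anything falls off the work surface, if the arm or the gripper's body presses on something with over 40 N, if the wrist force passes 120 N, or if a joint passes its speed limit or range.

### The arm

A 6-joint arm with a two-finger parallel gripper is mounted at the origin on a cart in front of the work surface, level with it; the furniture and walls round the work are solid. World frame = base frame: x ahead of the robot, y to its left, z up, the work surface at z = 0. Lengths are in m, angles in rad, forces in N, time in s.
With the tool pointing down it reaches from about 0.3 to 0.875 m from the base axis. Payload 4.2 kg.
Tool frame: the origin (TCP) lies at the very end of the fingers, on their centre line; the grasp point (between the pads) lies robot.tcp_to_grasp behind it (robot.tcp_to_grasp is the distance from the TCP to the grasp point, in m); z points along the fingers, y is the line along which they close (so a half turn about z gives the same grasp; the last joint's range is limited). The gripper opens to 85 mm and grips with 20 to 120 N. Pads are 22 mm wide; open, the fingers measure 114 mm over their backs; the gripper's body (76 mm by 85 mm) begins 54 mm behind the grasp point. The pads swing forward as they close: fully open they stand 13 mm farther back than shut.
Start: joints at [-1.284, 0.32, 1.565, -0, 1.257, -0.02], TCP at [0.174, -0.548, 0.231] pointing down, gripper open.
Joint ranges: [-3.11, 3.11], [-0.84, 2.01], [0.21, 2.61], [-1.34, 4.49], [0.05, 2.63], [-2.56, 2.56]. Speed limits (rad/s): [2.57, 2.57, 3.14, 3.14, 3.14, 3.14].

### API

Orientations are given as a rotation vector (axis times angle).
In Python, from workcell import robot, optics, ticket gives the robot as it stands.
- The arm moves only by the tool servo_tool, never from a script. Its argument "increments" is a list of rows, each a list of 3 entries, a list of its own where there are three numbers: the turn, a rotation vector about the world's x, y, z in degrees, then the shift along the world's x, y, z in mm, then the opening, from -1 (shut) to 1 (fully open). A call has 1 to 20 rows; each row is the pose to reach, as a shift and turn from the pose commanded when the call began; what a row does not reach only later rows make up. A row lasts 1/8 s, in which the tool goes at most 62.5 mm and 10.7 degrees, less where a joint would pass 70% of its speed; a pose out of reach is approached as far as the arm can. A call with a gripper value outside its range is refused whole. The fingers move at their own pace and stop on an object; "grip_force" is the grip in N (left out, the last holds). Time passes only in rows, so rows that repeat a pose let the fingers close. It gives the time, the measured TCP pose, the force, the opening and the grip force at its end, in the units of the state.
- robot.observe(): the state, without advancing time (a new reading comes with each control period).
- optics.read_camera(name): name is "scene" or "top"; returns a dict with "color" (400x640x3 uint8, red, green, blue), "intrinsics" (3x3 intrinsics, pixels), "cam_to_world" (4x4, takes a point from camera to world coordinates). Camera axes: x right, y down, z forward; pixel columns grow to the right and rows downward; lengths in m; the calibration is good to about 2 mm. A picture is of the moment at which its call begins. There is no depth.
- ticket.hand_in(): hands the job in; it is judged then, once.
The state is a dict: "time": time; "qpos": joint angles; "qd": joint speeds; "joint_efforts": joint torques, N m; "ee_pos": TCP position; "tool_rot": TCP orientation; "ft_force": force on the tool from outside, world axes, zero at the start; "torque": the same for the moment, N m; "gripper_width": finger opening in m; "grasp_force": force on a finger pad.
Only numpy, scipy, OpenCV 4.12 (cv2) and the standard library are available. Lean on these libraries where they do the work, as an engineer would, in place of code of your own. Each camera call takes 0.05 s, during which the arm holds its last target. There are 200 camera calls.

## Working session

There is one attempt and no reset: what is moved stays moved. The work goes in short steps, Python scripts to look and compute and a tool call to move; the robot and the scene stay as the last step left them, time stands still between calls to the robot, and variables do not carry over. Pictures are saved under pics/ and viewed, at most 10 in all, crops included, and the job is handed in when it is done.

Besides the shell and the picture viewer there is one more tool, called after ">>>" as name(argument=value, ...) on one line, values as JSON. servo_tool: Moves the arm, as the interface text tells. Its arguments: {"type":"object","properties":{"increments":{"type":"array"},"grip_force":{"type":"number"}},"required":["increments"]}

```bash
mkdir -p pics
python3 - <<'E'
from workcell import robot, optics
import cv2,numpy as np
s=robot.observe();print(s['time'],s['ee_pos'],s['tool_rot'],s['gripper_width'],robot.tcp_to_grasp)
for n in('scene','top'):
    c=optics.read_camera(n);np.savez(''+n+'0.npz',**{k:c[k] for k in('color','intrinsics','cam_to_world')})
    cv2.imwrite('pics/%s0.png'%n,c['color'][:,:,::-1]);print(n,c['intrinsics'],c['cam_to_world'])
E
```

```text
0.0 [ 0.17351229 -0.54768746  0.23047044] [-3.10293711e+00 -4.79758073e-01  4.03820798e-04] 0.0854516041416584 0.0187
scene [[440.00925845   0.         318.94478824]
 [  0.         440.00925845 197.81967678]
 [  0.           0.           1.        ]] [[-0.56215444 -0.5952178   0.57419348 -0.37667222]
 [-0.82681654  0.42033568 -0.37375435  0.46014738]
 [-0.01888876 -0.68486033 -0.7284295   1.24870518]
 [ 0.          0.          0.          1.        ]]
top [[424.89043276   0.         327.95113511]
 [  0.         424.89043276 196.38686989]
 [  0.           0.           1.        ]] [[ 0.02352365 -0.99831732  0.05300166  0.44787892]
 [-0.99968273 -0.02396714 -0.00774741 -0.10504565]
 [ 0.00900467 -0.05280259 -0.99856437  1.76710117]
 [ 0.          0.          0.          1.        ]]
```

View pics/top0.png

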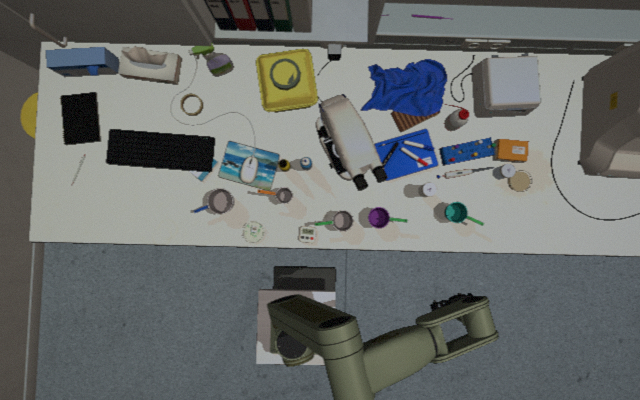

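View pics/scene0.png

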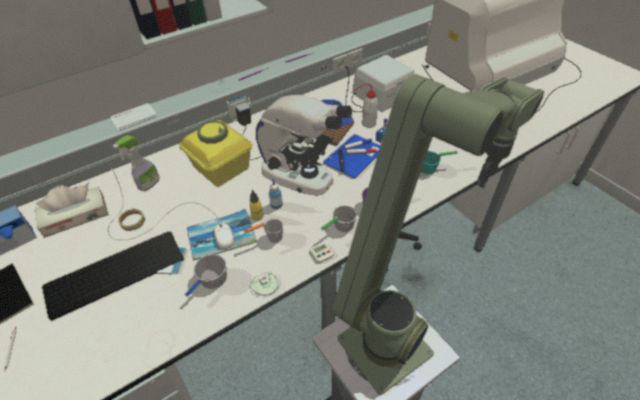

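Candidates for the medium cup in the top view are steel at (342,220), purple at (378,217) and turquoise at (456,212), all with green handles. The steel one at (342,220) fits, because the purple and turquoise ones are ruled out. I'll confirm it in an enlarged crop and measure from the same images.

```bash
cat > h.py <<'E'
import numpy as np,cv2
def ray(c,uv,z):
    K,T=c['intrinsics'],c['cam_to_world'];uv=np.atleast_2d(uv).astype(float)
    d=np.c_[uv,np.ones(len(uv))]@np.linalg.inv(K).T@T[:3,:3].T
    return T[:3,3]+d*((z-T[2,3])/d[:,2])[:,None]
def proj(c,p):
    T=c['cam_to_world'];q=(np.atleast_2d(p)-T[:3,3])@T[:3,:3];q=q@c['intrinsics'].T
    return q[:,:2]/q[:,2:]
HUE=dict(blue=(100,130),green=(40,80),orange=(5,22))
def handle(c,col,near,r,z):
    hsv=cv2.cvtColor(c['color'],cv2.COLOR_RGB2HSV);lo,hi=HUE[col]
    m=((hsv[...,0]>=lo)&(hsv[...,0]<=hi)&(hsv[...,1]>100)&(hsv[...,2]>50)).astype(np.uint8)
    n,l,s,_=cv2.connectedComponentsWithStats(m,connectivity=8)
    v,u=np.nonzero(m);k=np.hypot(u-near[0],v-near[1])<r;u,v=u[k],v[k]
    ids=l[v,u];b=np.bincount(ids).argmax();u,v=u[ids==b],v[ids==b]
    P=ray(c,np.c_[u,v],z)[:,:2];m=P.mean(0);d=np.linalg.svd(P-m)[2][0];t=(P-m)@d
    return np.c_[u,v].mean(0),m,d,t.min(),t.max(),len(u)
E
python3 - <<'E'
from h import *
T=dict(np.load('top0.npz'));S=dict(np.load('scene0.npz'))
for n,col,nt,ns,z in(('L','blue',(200,209),(192,290),.054),('M','green',(315,223),(326,227),.075),('S','orange',(264,192),(257,227),.096)):
    for nm,c,nr in(('top',T,nt),('scene',S,ns)):
        px,m,d,a,b,k=handle(c,col,nr,22,z)
        print(n,nm,k,'px',px.round(1),'c',m.round(4),'ends',(m+a*d).round(4),(m+b*d).round(4),'ang',np.degrees(np.arctan2(d[1],d[0])).round(1))
a=cv2.resize(T['color'][150:245,185:375],None,fx=4.2,fy=4.2,interpolation=cv2.INTER_CUBIC)[:,:800]
cv2.imwrite('pics/c1.png',a[:,:,::-1])
b=cv2.resize(S['color'][180:305,170:365],None,fx=4.1,fy=4.1,interpolation=cv2.INTER_CUBIC)
cv2.imwrite('pics/c2.png',b[:,:,::-1])
E
```

```text
L top 35 px [200.5 208.7] c [0.4768 0.393 ] ends [0.4659 0.418 ] [0.4875 0.3683] ang -66.5
L scene 45 px [192.9 287.1] c [0.475  0.3886] ends [0.4863 0.3643] [0.4625 0.4155] ang 114.9
M top 41 px [323.5 222.8] c [ 0.4321 -0.103 ] ends [ 0.4361 -0.1331] [ 0.4275 -0.0692] ang 97.6
M scene 23 px [329.7 222.7] c [ 0.4288 -0.1061] ends [ 0.4335 -0.1338] [ 0.4241 -0.0788] ang 99.8
S top 56 px [266.3 192. ] c [0.5482 0.125 ] ends [0.5526 0.1582] [0.5436 0.0902] ang -97.5
S scene 52 px [254.1 227.2] c [0.5458 0.1254] ends [0.5419 0.0938] [0.5499 0.1587] ang 83.0
```

View pics/c1.png

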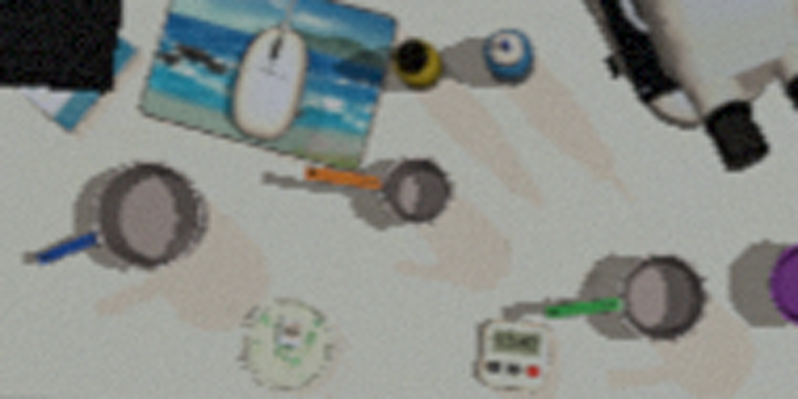

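View pics/c2.png

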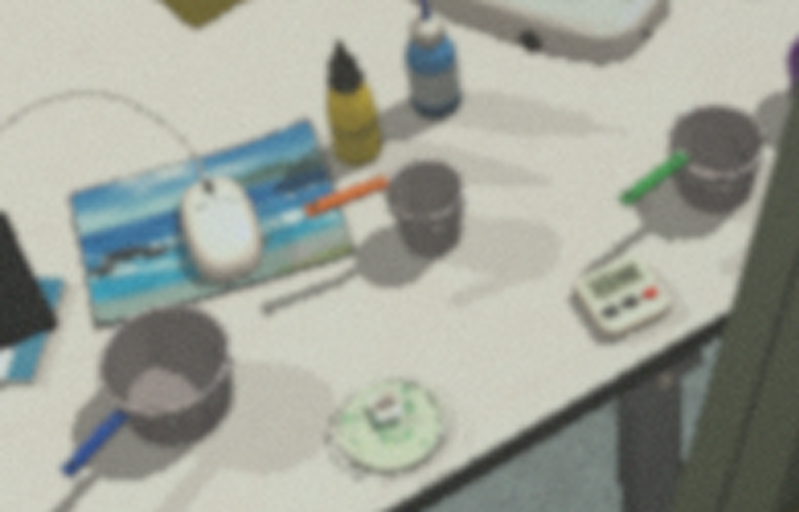

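The crop confirms that the medium cup is the plain steel one with the green handle, at top (343,221) and scene (345,214). The rims of the large and small cups centre at top (221,201) and (285,195), and at scene (211,268) and (274,226). Next I'll work out the poses.

Run:
```python
from h import *
from scipy.spatial.transform import Rotation as R
from workcell import robot
T=dict(np.load('top0.npz'));S=dict(np.load('scene0.npz'))
for n,ut,us,z in(('L',(221.2,201),(210.7,267.8),.062),('M',(342.9,220.7),(344.6,214.4),.06),('S',(284.8,195.5),(273.8,226.3),.064)):
    print(n,ray(T,ut,z)[0,:2].round(4),ray(S,us,z)[0,:2].round(4))
for n,tips,angs,r in(('L',[(.4659,.418),(.4625,.4155)],[113.5,114.9],.115),('M',[(.4275,-.0692),(.4241,-.0788)],[97.6,99.8],.113),('S',[(.5526,.1582),(.5499,.1587)],[82.5,83],.104)):
    for t,a in zip(tips,angs): a=np.radians(a);print(n,(np.array(t)-r*np.array([np.cos(a),np.sin(a)])).round(4))
# refined rims: dark-pixel blob (HSV V) circle in the top view
for n,c in(('L',(221,201)),('M',(343,221)),('S',(285,195))):
    g=T['color'][c[1]-18:c[1]+19,c[0]-18:c[0]+19];print(n,g[18].mean(1).astype(int).tolist(),g[:,18].mean(1).astype(int).tolist())
s=robot.observe();M=R.from_rotvec(s['tool_rot']).as_matrix();print(M.round(3),np.degrees(np.arctan2(M[1,1],M[0,1])))
```

```text
L [0.5096 0.309 ] [0.5038 0.3126]
M [ 0.4423 -0.1806] [ 0.4401 -0.179 ]
S [0.5377 0.0549] [0.5353 0.0579]
L [0.5118 0.3125]
L [0.5109 0.3112]
M [ 0.4424 -0.1812]
M [ 0.4433 -0.1902]
S [0.539  0.0551]
S [0.5372 0.0555]
L [109, 102, 105, 102, 104, 92, 74, 68, 74, 68, 95, 113, 117, 119, 118, 120, 122, 123, 123, 118, 118, 118, 120, 120, 96, 76, 67, 72, 76, 112, 104, 121, 159, 158, 155, 155, 158] [166, 164, 166, 165, 167, 140, 63, 47, 74, 106, 122, 120, 120, 119, 117, 119, 119, 123, 123, 122, 121, 124, 120, 119, 119, 122, 120, 119, 91, 58, 86, 128, 157, 158, 156, 157, 154]
M [95, 80, 81, 88, 87, 86, 85, 110, 102, 97, 119, 128, 125, 126, 128, 128, 125, 129, 101, 82, 72, 75, 76, 77, 73, 64, 54, 73, 116, 148, 164, 166, 167, 145, 114, 106, 102] [164, 166, 169, 166, 163, 166, 166, 146, 59, 46, 75, 69, 80, 81, 102, 105, 101, 105, 101, 102, 104, 98, 78, 76, 74, 56, 49, 74, 150, 160, 158, 159, 158, 158, 161, 158, 156]
S [106, 105, 107, 107, 106, 108, 96, 92, 90, 68, 73, 72, 78, 105, 126, 126, 130, 105, 74, 78, 75, 75, 74, 72, 61, 106, 150, 167, 162, 165, 168, 166, 166, 163, 167, 168, 167] [167, 165, 167, 166, 165, 165, 165, 165, 163, 166, 142, 60, 44, 60, 81, 80, 80, 74, 74, 78, 77, 73, 76, 75, 66, 71, 148, 160, 163, 161, 166, 165, 167, 168, 165, 164, 160]
[[ 0.953  0.302 -0.   ]
 [ 0.302 -0.953  0.002]
 [ 0.    -0.002 -1.   ]] -72.4214960460961
```

>>> servo_tool(increments=[[[0,0,10],[32,56,0],0],[[0,0,20],[64,113,-10],0],[[0,0,30],[96,169,-20],0],[[0,0,40],[128,226,-30],0],[[0,0,50],[160,282,-40],0],[[0,0,60],[192,339,-60],0],[[0,0,70],[224,395,-80],0],[[0,0,80.7],[256,452,-100],0],[[0,0,80.7],[256,452,-110],0],[[0,0,80.7],[256,452,-110],0],[[0,0,80.7],[256,452,-110],0],[[0,0,80.7],[256,452,-110],0]], grip_force=60)

```text
time: 1.6
ee_pos: [0.4296, -0.0972, 0.1219]
tool_rot: [2.057, 2.373, 0.001]
ft_force: [0.5, 0.4, -0.1]
gripper_width: 0.0425
grasp_force: 0.0
```

Run:
```python
from workcell import robot,optics
import cv2,numpy as np
from h import *
s=robot.observe();print(s['time'],s['ee_pos'],s['qpos'],s['gripper_width'])
S=optics.read_camera('scene')
b=cv2.resize(S['color'][160:270,250:400],None,fx=5,fy=5,interpolation=cv2.INTER_CUBIC)
cv2.imwrite('pics/c3.png',b[:,:,::-1])
```

```text
1.6 [ 0.42956379 -0.09720273  0.12193435] [-2.48518025e-01  2.17922979e-01  2.02019513e+00 -2.30664317e-04
  9.02290414e-01 -3.91167633e-01] 0.04248424265556682
```

View pics/c3.png

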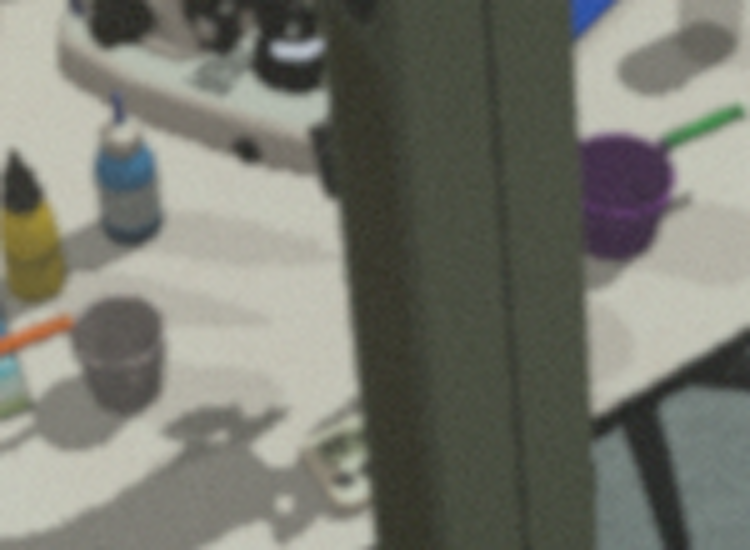

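The arm blocks the scene camera's view of the medium cup, as expected. The tool pose matches the plan to about 1 mm, so I'll descend and grip.

>>> servo_tool(increments=[[[0,0,0],[0,1,-25],0],[[0,0,0],[0,1,-50],0],[[0,0,0],[0,1,-66],0],[[0,0,0],[0,1,-66],0],[[0,0,0],[0,1,-66],-1],[[0,0,0],[0,1,-66],-1],[[0,0,0],[0,1,-66],-1],[[0,0,0],[0,1,-66],-1],[[0,0,0],[0,1,-66],-1],[[0,0,0],[0,1,-66],-1]], grip_force=60)

```text
time: 2.9
ee_pos: [0.4302, -0.095, 0.0558]
tool_rot: [2.055, 2.375, 0.002]
ft_force: [0.8, 2.8, 6.6]
gripper_width: 0.0103
grasp_force: 59.4
```

>>> servo_tool(increments=[[[0,0,0],[0,0,20],-1],[[0,0,0],[0,0,50],-1],[[0,0,0],[0,0,90],-1],[[0,0,0],[0,0,130],-1],[[0,0,0],[0,0,130],-1],[[0,0,0],[0,0,130],-1]])

```text
time: 3.65
ee_pos: [0.4286, -0.0949, 0.1843]
tool_rot: [-2.054, -2.374, 0.002]
ft_force: [-0.2, -0.1, -1.2]
gripper_width: 0.0105
grasp_force: 58.6
```

>>> servo_tool(increments=[[[0,0,2],[5,50,0],-1],[[0,0,4],[10,100,0],-1],[[0,0,6],[15,150,0],-1],[[0,0,8],[20,200,0],-1],[[0,0,10],[25,250,0],-1],[[0,0,12],[30,300,0],-1],[[0,0,14],[35,350,0],-1],[[0,0,15],[40,400,0],-1],[[0,0,15.8],[44,450,0],-1],[[0,0,15.8],[47,484,-20],-1],[[0,0,15.8],[47,484,-40],-1],[[0,0,15.8],[47,484,-40],-1],[[0,0,15.8],[47,484,-40],-1]])

```text
time: 5.28
ee_pos: [0.4766, 0.3884, 0.1449]
tool_rot: [-1.71, -2.635, 0.002]
ft_force: [-0.1, -0.6, -0.0]
gripper_width: 0.0108
grasp_force: 58.7
```

Run:
```python
from workcell import robot,optics
import cv2,numpy as np
from h import *
s=robot.observe();print(s['time'],s['ee_pos'],s['tool_rot'],s['ft_force'])
for n,(u0,u1,v0,v1) in(('scene',(140,265,170,310)),('top',(160,280,150,250))):
    c=optics.read_camera(n);np.savez(n+'1.npz',**{k:c[k] for k in('color','intrinsics','cam_to_world')})
    b=cv2.resize(c['color'][v0:v1,u0:u1],(400,400*(v1-v0)//(u1-u0)),interpolation=cv2.INTER_CUBIC)[:,:,::-1]
    out=b if n=='scene' else np.hstack([out,cv2.copyMakeBorder(b,0,max(0,out.shape[0]-b.shape[0]),0,0,cv2.BORDER_CONSTANT)])
cv2.imwrite('pics/c4.png',out)
```

```text
5.275 [0.47659223 0.38839445 0.14487371] [-1.70956584e+00 -2.63540052e+00  1.72600520e-03] [-0.06027959 -0.60378463 -0.04417098]
```

View pics/c4.png

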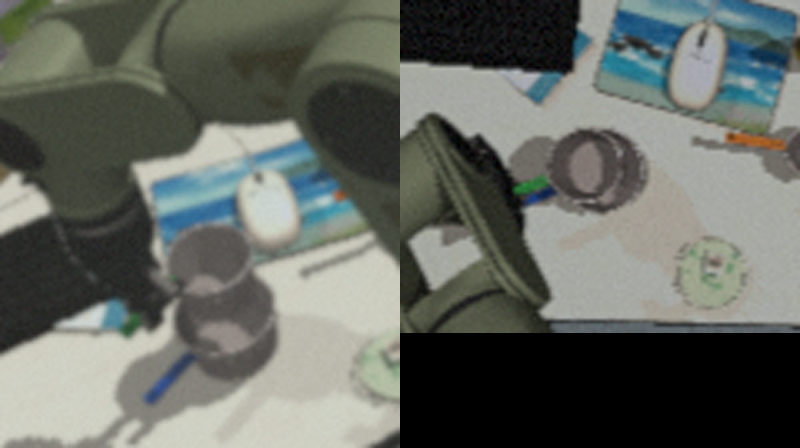

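Run:
```python
from h import *
T=dict(np.load('top1.npz'));S=dict(np.load('scene1.npz'));T0=dict(np.load('top0.npz'))
print(ray(T,(217.5,199.8),.149)[0],ray(S,(205.9,250.6),.149)[0])
for p,z,r in(((.510,.311),.062,.052),((.5112,.3107),.149,.043)):
    for c,n,f,o in((T,'top',400/120,(160,150)),(S,'scene',3.2,(140,170))):
        a=np.linspace(0,2*np.pi,72);q=proj(c,np.c_[p[0]+r*np.cos(a),p[1]+r*np.sin(a),0*a+z]);q=(q-o)*f
        print(n,z,'box L,T,R,B',q.min(0).round(),q.max(0).round())
g=T['color'].mean(2)
for v in(198,200,202):print(g[v,200:240].astype(int).tolist())
for u in(215,217,219):print(g[180:222,u].astype(int).tolist())
```

```text
[0.51068647 0.30206079 0.149     ] [0.50669386 0.30876708 0.149     ]
top 0.062 box L,T,R,B [159. 126.] [246. 213.]
scene 0.062 box L,T,R,B [173. 266.] [277. 352.]
top 0.149 box L,T,R,B [146. 128.] [222. 203.]
scene 0.149 box L,T,R,B [162. 221.] [252. 292.]
[107, 107, 107, 105, 96, 87, 67, 72, 67, 73, 82, 105, 126, 121, 123, 120, 120, 122, 121, 120, 99, 71, 71, 72, 73, 79, 75, 66, 69, 70, 71, 75, 106, 119, 140, 157, 159, 165, 164, 168]
[106, 108, 107, 99, 77, 72, 69, 71, 72, 75, 89, 112, 119, 120, 120, 121, 121, 123, 122, 121, 98, 72, 72, 68, 73, 80, 66, 55, 65, 76, 71, 79, 124, 114, 129, 155, 158, 165, 160, 164]
[102, 101, 91, 100, 103, 75, 67, 72, 71, 74, 86, 110, 120, 120, 123, 122, 126, 120, 121, 123, 98, 73, 74, 74, 78, 101, 93, 66, 68, 74, 70, 75, 107, 102, 127, 160, 159, 158, 159, 153]
[167, 164, 168, 165, 165, 163, 167, 161, 138, 61, 52, 56, 73, 109, 124, 123, 123, 119, 120, 121, 121, 117, 122, 120, 121, 121, 123, 105, 53, 71, 108, 56, 82, 125, 146, 168, 170, 166, 163, 154, 158, 157]
[165, 163, 166, 166, 165, 166, 166, 160, 120, 71, 46, 55, 84, 119, 122, 122, 122, 123, 122, 123, 123, 121, 120, 117, 124, 124, 122, 112, 58, 83, 144, 67, 69, 115, 153, 167, 165, 163, 160, 158, 159, 156]
[168, 167, 162, 166, 165, 165, 166, 166, 141, 107, 54, 47, 66, 69, 78, 97, 103, 121, 120, 116, 121, 123, 123, 123, 114, 97, 75, 76, 67, 101, 91, 62, 57, 79, 138, 163, 162, 159, 158, 157, 155, 158]
```

The medium cup is level over the large one, and its rim boxes match the prediction to about 1 px in both views. I'll lower it.

>>> servo_tool(increments=[[[0,0,0],[-1,0,-20],-1],[[0,0,0],[-1,0,-40],-1],[[0,0,0],[-1,0,-55],-1],[[0,0,0],[-1,0,-68],-1],[[0,0,0],[-1,0,-76],-1],[[0,0,0],[-1,0,-81],-1],[[0,0,0],[-1,0,-83],-1],[[0,0,0],[-1,0,-83],-1],[[0,0,0],[-1,0,-83],-1]])

```text
time: 6.5
ee_pos: [0.4759, 0.389, 0.0627]
tool_rot: [1.709, 2.636, 0.001]
ft_force: [0.0, -0.6, -0.6]
gripper_width: 0.0102
grasp_force: 58.7
```

>>> servo_tool(increments=[[[0,0,0],[0,0,-1.5],-1],[[0,0,0],[0,0,-2.5],-1],[[0,0,0],[0,0,-3],-1],[[0,0,0],[0,0,-3],-1]])

```text
time: 7.0
ee_pos: [0.4758, 0.3894, 0.0601]
tool_rot: [-1.709, -2.636, -0.002]
ft_force: [-2.0, 1.5, 5.0]
gripper_width: 0.0104
grasp_force: 59.4
```

>>> servo_tool(increments=[[[0,0,0],[0,0,-2],-0.4],[[0,0,0],[0,0,-2],-0.4],[[0,0,0],[0,0,-2],-0.4],[[0,0,0],[0,0,30],-0.4],[[0,0,0],[0,0,80],-0.4],[[0,0,0],[0,0,130],0],[[0,0,-10],[20,-60,130],0],[[0,0,-20],[40,-120,130],0],[[0,0,-28],[55,-180,130],0],[[0,0,-31.3],[70,-230,110],0],[[0,0,-31.3],[72,-259,90],0],[[0,0,-31.3],[72,-259,80],0],[[0,0,-31.3],[72,-259,80],0],[[0,0,-31.3],[72,-259,80],0]])

```text
time: 8.75
ee_pos: [0.5481, 0.1311, 0.14]
tool_rot: [2.355, 2.078, 0.002]
ft_force: [0.8, 0.7, 0.5]
gripper_width: 0.0425
grasp_force: 0.0
```

Run:
```python
from workcell import robot,optics
import cv2,numpy as np
from h import *
s=robot.observe();print(s['time'],s['ee_pos'],s['gripper_width'])
for n,(u0,u1,v0,v1) in(('scene',(150,290,180,310)),('top',(180,320,150,250))):
    c=optics.read_camera(n);np.savez(n+'2.npz',**{k:c[k] for k in('color','intrinsics','cam_to_world')})
    b=cv2.resize(c['color'][v0:v1,u0:u1],(400,400*(v1-v0)//(u1-u0)),interpolation=cv2.INTER_CUBIC)[:,:,::-1]
    out=b if n=='scene' else np.hstack([out,cv2.copyMakeBorder(b,0,max(0,out.shape[0]-b.shape[0]),0,0,cv2.BORDER_CONSTANT)])
    for col,z,nr in(('blue',.054,(192,290) if n=='scene' else (200,209)),('green',.079,(192,280) if n=='scene' else (200,205)),):
        try:
            px,m,d,a,b_,k=handle(c,col,nr,22,z);print(n,col,k,px.round(1),m.round(4),(m+a*d).round(4),(m+b_*d).round(4),np.degrees(np.arctan2(d[1],d[0])).round(1))
        except Exception as e:print(n,col,e)
cv2.imwrite('pics/c5.png',out)
```

```text
8.75 [0.54806356 0.13107902 0.13997006] 0.04251670700173843
scene blue 40 [192.6 287.1] [0.4756 0.3893] [0.4859 0.3676] [0.4656 0.4105] 115.3
scene green 52 [193.5 280.8] [0.4773 0.3793] [0.4903 0.3548] [0.4614 0.4094] 117.9
top blue attempt to get argmax of an empty sequence
top green 43 [201.9 207.7] [0.4808 0.3801] [0.4938 0.3517] [0.4668 0.4108] 114.6
```

View pics/c5.png

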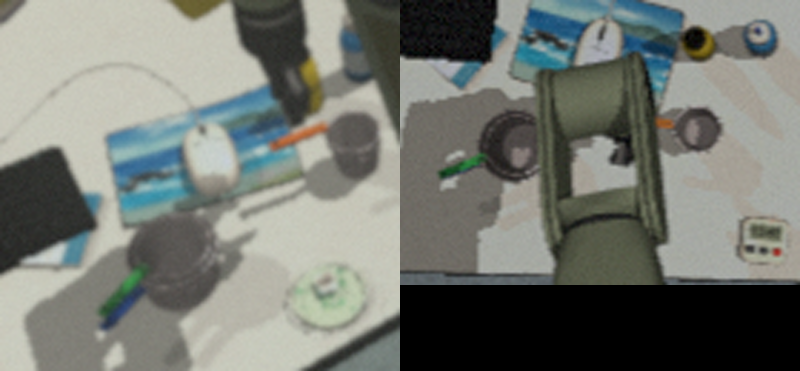

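The medium cup sits nested: the green bar is directly above the blue one at scene (193,281) and (193,287), and the large cup hasn't moved. Now I'll grip the small cup.

>>> servo_tool(increments=[[[0,0,0],[-0.5,0,-25],0],[[0,0,0],[-0.5,0,-50],0],[[0,0,0],[-0.5,0,-64],0],[[0,0,0],[-0.5,0,-64],0],[[0,0,0],[-0.5,0,-64],-1],[[0,0,0],[-0.5,0,-64],-1],[[0,0,0],[-0.5,0,-64],-1],[[0,0,0],[-0.5,0,-64],-1],[[0,0,0],[-0.5,0,-64],-1],[[0,0,0],[-0.5,0,-64],-1]])

```text
time: 10.1
ee_pos: [0.548, 0.1304, 0.0763]
tool_rot: [2.357, 2.076, 0.004]
ft_force: [0.5, 2.4, 6.6]
gripper_width: 0.0104
grasp_force: 59.1
```

>>> servo_tool(increments=[[[0,0,0],[0,0,20],-1],[[0,0,0],[0,0,50],-1],[[0,0,0],[0,0,90],-1],[[0,0,0],[0,0,130],-1],[[0,0,0],[0,0,130],-1],[[0,0,0],[0,0,130],-1]])

```text
time: 10.85
ee_pos: [0.5462, 0.1295, 0.2041]
tool_rot: [-2.356, -2.076, 0.004]
ft_force: [-0.3, 0.0, -2.4]
gripper_width: 0.0104
grasp_force: 58.6
```

>>> servo_tool(increments=[[[0,0,6],[-10,40,0],-1],[[0,0,12],[-20,80,0],-1],[[0,0,18],[-32,125,0],-1],[[0,0,24],[-45,170,0],-1],[[0,0,28],[-55,210,0],-1],[[0,0,31.5],[-63,240,0],-1],[[0,0,31.5],[-66,249.5,-20],-1],[[0,0,31.5],[-66,249.5,-40],-1],[[0,0,31.5],[-66,249.5,-40],-1],[[0,0,31.5],[-66,249.5,-40],-1]])

```text
time: 12.1
ee_pos: [0.4812, 0.3791, 0.1649]
tool_rot: [-1.705, -2.639, 0.002]
ft_force: [0.0, 0.9, 0.0]
gripper_width: 0.0103
grasp_force: 58.6
```

Run:
```python
from workcell import robot,optics
import cv2,numpy as np
from h import *
s=robot.observe();print(s['time'],s['ee_pos'],s['tool_rot'],s['ft_force'])
e=s['ee_pos'];th=2*np.arctan2(s['tool_rot'][1],s['tool_rot'][0]);th=np.radians(114.3)
p=(e[0]-.075*np.cos(th),e[1]-.075*np.sin(th));zr=e[2]-.0763+.064;print('pred',p,zr)
for n,(u0,u1,v0,v1) in(('scene',(140,265,170,310)),('top',(160,280,150,250))):
    c=optics.read_camera(n);f=400/(u1-u0);a=np.linspace(0,2*np.pi,40)
    b=cv2.resize(c['color'][v0:v1,u0:u1],(400,400*(v1-v0)//(u1-u0)),interpolation=cv2.INTER_CUBIC)[:,:,::-1].copy()
    for (cx,cy),z,r,col in((p,zr,.034,(0,0,255)),((.511,.311),.064,.043,(0,255,0))):
        for q in (proj(c,np.c_[cx+r*np.cos(a),cy+r*np.sin(a),0*a+z])-(u0,v0))*f: cv2.circle(b,tuple(int(x) for x in q),1,col,-1)
    out=b if n=='scene' else np.hstack([out,cv2.copyMakeBorder(b,0,max(0,out.shape[0]-b.shape[0]),0,0,cv2.BORDER_CONSTANT)])
cv2.imwrite('pics/c6.png',out)
```

```text
12.1 [0.48117654 0.37909357 0.16490565] [-1.70480990e+00 -2.63852347e+00  1.53912110e-03] [0.03439089 0.86301829 0.04284893]
pred (np.float64(0.5120401141487104), np.float64(0.31073832646256305)) 0.1526056457854493
```

View pics/c6.png

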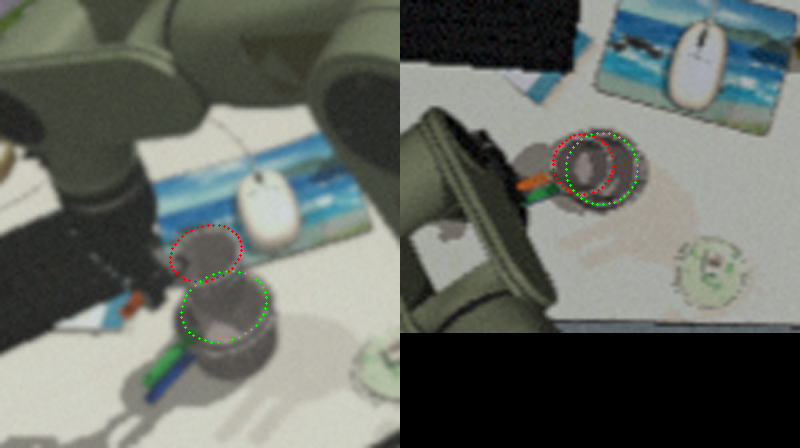

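The small cup is level, and the red and green predicted rims lie on the small and medium rims in both views. Lower it.

>>> servo_tool(increments=[[[0,0,0],[-1,0,-20],-1],[[0,0,0],[-1,0,-40],-1],[[0,0,0],[-1,0,-55],-1],[[0,0,0],[-1,0,-66],-1],[[0,0,0],[-1,0,-74],-1],[[0,0,0],[-1,0,-78],-1],[[0,0,0],[-1,0,-78],-1],[[0,0,0],[-1,0,-78],-1]])

```text
time: 13.2
ee_pos: [0.4804, 0.3795, 0.0878]
tool_rot: [1.704, 2.639, 0.002]
ft_force: [-0.2, 0.2, -0.8]
gripper_width: 0.0103
grasp_force: 58.6
```

>>> servo_tool(increments=[[[0,0,0],[0,0,-1.5],-1],[[0,0,0],[0,0,-2.5],-1],[[0,0,0],[0,0,-3],-1],[[0,0,0],[0,0,-3],-1]])

```text
time: 13.7
ee_pos: [0.4801, 0.3795, 0.0846]
tool_rot: [-1.705, -2.639, -0.001]
ft_force: [-0.2, 0.3, 0.1]
gripper_width: 0.0105
grasp_force: 58.8
```

>>> servo_tool(increments=[[[0,0,0],[0,0,-0.7],-1],[[0,0,0],[0,0,-1.2],-1],[[0,0,0],[0,0,-1.2],-1]])

```text
time: 14.08
ee_pos: [0.4803, 0.3802, 0.0843]
tool_rot: [-1.705, -2.639, -0.003]
ft_force: [-2.6, 2.1, 5.5]
gripper_width: 0.0106
grasp_force: 59.5
```

Contact came at the expected height, so I'll release, retreat and look.

>>> servo_tool(increments=[[[0,0,0],[0,0,0.5],-0.4],[[0,0,0],[0,0,0.5],-0.4],[[0,0,0],[0,0,0.5],-0.4],[[0,0,0],[0,0,30],-0.4],[[0,0,0],[0,0,80],-0.4],[[0,0,0],[0,0,140],-0.4],[[0,0,0],[0,-60,140],-0.4],[[0,0,0],[0,-120,140],-0.4],[[0,0,0],[0,-180,140],-0.4],[[0,0,0],[0,-240,140],-0.4],[[0,0,0],[0,-300,140],-0.4],[[0,0,0],[0,-360,140],-0.4],[[0,0,0],[0,-420,140],-0.4],[[0,0,0],[0,-480,140],-0.4],[[0,0,0],[0,-480,140],-0.4],[[0,0,0],[0,-480,140],-0.4]])

```text
time: 16.08
ee_pos: [0.4799, -0.1005, 0.2229]
tool_rot: [-1.705, -2.638, -0.001]
ft_force: [-0.1, -0.3, 0.3]
gripper_width: 0.0257
grasp_force: 0.0
```

Run:
```python
from workcell import robot,optics
import cv2,numpy as np
from h import *
s=robot.observe();print(s['time'],s['ee_pos'],s['ft_force'])
N={'scene':((192,290),(192,281),(190,272)),'top':((200,209),(201,207),(201,205))}
for n,(u0,u1,v0,v1) in(('scene',(150,290,180,310)),('top',(180,320,150,250))):
    c=optics.read_camera(n)
    b=cv2.resize(c['color'][v0:v1,u0:u1],(400,400*(v1-v0)//(u1-u0)),interpolation=cv2.INTER_CUBIC)[:,:,::-1]
    out=b if n=='scene' else np.hstack([out,cv2.copyMakeBorder(b,0,max(0,out.shape[0]-b.shape[0]),0,0,cv2.BORDER_CONSTANT)])
    for col,z,nr in zip(('blue','green','orange'),(.054,.079,.104),N[n]):
        try:
            px,m,d,a,b_,k=handle(c,col,nr,22,z);print(n,col,k,px.round(1),m.round(4),(m+a*d).round(4),(m+b_*d).round(4),np.degrees(np.arctan2(d[1],d[0])).round(1))
        except Exception as e:print(n,col,e)
cv2.imwrite('pics/c7.png',out)
```

```text
16.075 [ 0.47994514 -0.10049368  0.22293794] [-0.13686141 -0.28222713  0.297077  ]
scene blue 44 [193. 287.] [0.4753 0.388 ] [0.4867 0.3645] [0.4628 0.4139] 115.8
scene green 58 [192.8 281.7] [0.4754 0.3825] [0.4901 0.3531] [0.4618 0.4097] 116.6
scene orange 93 [193.  275.2] [0.4791 0.3743] [0.4947 0.3425] [0.4636 0.4056] 116.2
top blue attempt to get argmax of an empty sequence
top green 1 [206. 207.] [0.4838 0.3641] [0.4838 0.3641] [0.4838 0.3641] 0.0
top orange 62 [201.4 206.9] [0.4834 0.3749] [0.4981 0.3416] [0.4687 0.4081] 113.9
```

View pics/c7.png

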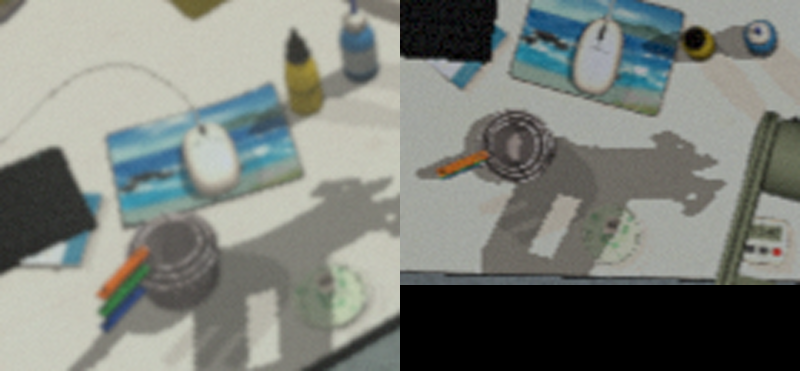

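The three cups are nested concentrically. The handles are stacked at scene (193,275), (193,282) and (193,287), parallel within 1° (115.8–116.6°). The bystanders in view haven't moved, so I'll hand in.

```bash
python3 -c "
from workcell import ticket
print(ticket.hand_in())"
```

```text
the job is handed in; nothing more can be done
None
```

The job is handed in at about 16 s: the medium and small cups are nested in the large one with all three handles in line, and the large cup, bottles, dish and timer look undisturbed; no verdict came back.

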